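# Space a wood tile off its stop and hold it flush

## Robot

A 7-joint arm with a two-finger parallel gripper is mounted at the origin on a cart in front of the work surface, level with it; the furniture and walls round the work are solid. World frame = base frame: x ahead of the robot, y to its left, z up, the work surface at z = 0. Lengths are in m, angles in degrees, forces in N, time in s.
With the tool pointing down it reaches from about 0.425 to 0.975 m from the base axis. Payload 16.7 kg.
Tool frame: the origin (TCP) lies between the finger pads; the fingertips stand 22 mm ahead of it and the grasp point (between the pads) lies 3 mm ahead of it; y points along the fingers, z is the direction in which the jaws open and shut, and the axes are right-handed (so a half turn about y gives the same grasp; the last joint's range is limited). The gripper opens to 85 mm and grips with 20 to 120 N. Pads are 22 mm wide; open, the fingers measure 114 mm over their backs; the gripper's body (76 mm by 85 mm) begins 54 mm behind the grasp point. The pads swing forward as they close: fully open they stand 13 mm farther back than shut.
Start: joints at [58.47, 24.414, 4.234, 92.017, -1.954, 63.644, -3.845], TCP at [0.263, -0.621, 0.253] pointing down, gripper open.
Joint ranges: [-163.25, 163.25], [-28.42, 122.38], [-70.27, 78.77], [12.13, 141.07], [-58.53, 238.53], [9.26, 117.41], [-156.51, 156.51]. Speed limits (degrees/s): [108.29, 108.29, 136.94, 136.94, 172.46, 172.46, 172.46].

## Interface

Orientations are given as a 3x3 rotation matrix whose columns are the frame's x, y, z axes.
In Python, from plant import r gives the robot as it stands.
- The arm moves only by the shell command python3 -m creep 'ROWS' [OPENING]. ROWS is JSON, a list of rows, each a list of 2 entries, a list of its own where there are three numbers: the shift along the tool's x, y, z in cm, then the turn, a rotation vector about the tool's x, y, z in rad. A call has exactly 5 rows; each row shifts and turns the pose as measured when the row begins, along the tool's axes as they then stand; what a row does not reach is not made up. A row lasts 1/8 s, in which the tool goes at most 62.5 mm and 10.7 degrees, less where a joint would pass 70% of its speed; a pose out of reach is approached as far as the arm can. A call with a gripper value outside its range is refused whole. OPENING is the opening, from -1 (shut) to 1 (fully open), so that 0 is half open, set as the call begins (- or left out, the last holds). The fingers move at their own pace and stop on an object; the grip force is fixed at half the most. Time passes only in rows, so rows that do not move let the fingers close, or fill a call up. It gives the time, the measured TCP pose, the force and the opening at its end, in the units of the state.
- r.sense(): the state, without advancing time (a new reading comes with each control period).
- r.capture(name): name is "side" or "top" or "wrist"; returns a dict with "color" (480x640x3 uint8, red, green, blue), "fx", "fy", "cx", "cy" (pixels), "dist_coeffs" ([k1, k2, p1, p2, k3] as OpenCV has them; the pictures are not rectified), "origin" and "attitude" of the camera in the world; the wrist camera has in their place "tool_from_camera" (4x4, takes a point from camera to tool coordinates, whose origin is the TCP and whose axes are the tool frame's). Camera axes: x right, y down, z forward; pixel columns grow to the right and rows downward; lengths in m; the calibration is good to about 2 mm. A picture is of the moment at which its call begins: read the wrist's pose just before it. There is no depth.
- r.job_done(): hands the job in, once; it reports no verdict.
The state is a dict: "time_s": time; "joints": joint angles; "qd": joint speeds; "joint_torque": joint torques, N m; "tcp_pos": TCP position; "eef_rot": TCP orientation; "contact_force": force on the tool from outside, world axes, zero at the start; "ft_torque": the same for the moment, N m; "width": finger opening in m.
Only numpy, scipy, OpenCV 4.12 (cv2) and the standard library are available. Lean on these libraries where they do the work, as an engineer would, in place of code of your own. Each camera call takes 0.05 s, during which the arm holds its last target.

## Task

On the plywood board two wood tiles lie in front of two metal stops. Stand the wooden spacer block upright on the board in the gap between tile and stop that is wide enough for it, its thin way across the gap and its whole width between tile and stop, and let go of it. Then push that tile from its front edge until tile, spacer and stop sit flush together, and finish while still holding the tile firmly pressed there; leave the other tile, the glue bottle, the tape roll and the sanding block where they are.

Things in the scene. Friction and masses are not known exactly. Their poses are not given: they have to be found in the camera images.
- board: Fixed plywood board lying on the desk, 190 (x) x 256 (y) x 12 mm thick. Origin at the centre of its underside; its top is at z = 12 mm. Its +x points away from the robot, towards the stops; its position and yaw vary. It carries two bays side by side, centred 62 mm either side of its middle along y; in each a tile lies loose in front of a fixed stop.
- spacer: The spacer, the same block as spacer_center: 29 (x) x 46 (y) x 66 (z) mm. Origin at the centre of its underside.
- stop_shallow: The same stop as shallow_face. Origin at the bottom middle of its back face.
- tile_1: The same tile as tile_1_center. Origin at the centre of its underside.
- tile_2: The same tile as tile_2_center. Origin at the centre of its underside.
- shallow_face (a point): Middle of the front face of the shallow aluminium stop (25 mm deep, 90 mm wide, 30 mm high, rigidly screwed to the board); the point lies 15 mm above the board's top. Axes as the board's: x is square to the face and points away from the robot, into the stop. It may be in the left or the right bay.
- deep_face (a point): The same point on the other, deep aluminium stop (43 mm deep, 90 mm wide, 30 mm high), whose face therefore stands 18 mm nearer to the robot.
- tile_1_center (a point): Centre of a loose wood tile, 70 (x, towards the stop) x 80 (y) x 24 mm high, about 0.16 kg, lying on the board in the left (+y) bay. The gap to its stop runs from its back face (35 mm from the centre along +x) to the face of the stop; it is about 35 to 41 mm before the shallow stop and 17 to 23 mm before the deep one. The tile may lie a few degrees askew; it slides on the board when pushed.
- tile_2_center (a point): Centre of a second, identical tile, in the right (-y) bay.
- spacer_center (a point): Centre of the loose spacer, a plain brown wooden block that stands upright on the desk to the right of the board: 29 mm thick (its x), 46 mm wide (its y), 66 mm high (its z), under 0.1 kg. The centre is 33 mm above its underside. It stands at any yaw between -0.6 and 0.6 rad.
- glue_center (a point): Centre of the glue bottle, 45 mm wide, 104 mm high, standing right of the board, farther off; to be left alone.
- tape_center (a point): Centre of the roll of tape, 46 mm across, 18 mm high, lying to the right of the board; to be left alone.
- block_center (a point): Centre of the sanding block, 24 x 98 x 17 mm, lying near the front right of the desk; to be left alone.
Things that resemble listed ones, but are neither listed nor needed, are in the scene too. What is shaped like the spacer but blue is not meant.

How it is judged:
By the outcome, as a careful person would: the job done as asked, in the order asked, and still so for the second after the job is handed in, while the arm keeps its last pose, push and grip.
It also fails if it takes over 45 s, if anything falls off the work surface, if the arm or the gripper's body presses on something with over 40 N, if the wrist force passes 120 N, or if a joint passes its speed limit or range.

## Working session

There is one attempt and no reset: what is moved stays moved. The work goes in short steps, Python scripts to look and compute and a shell command to move; the robot and the scene stay as the last step left them, time stands still between calls to the robot, and variables do not carry over. Pictures are saved under pics/ and viewed, and the job is handed in when it is done.

```bash
ls; mkdir -p pics
python3 - <<'E'
from plant import r
import cv2,numpy as np
s=r.sense()
print(s['time_s'],s['tcp_pos'],np.round(s['eef_rot'],3),s['width'],s['contact_force'])
for n in ['top','side','wrist']:
    c=r.capture(n); cv2.imwrite(f'pics/{n}0.png',c['color'][:,:,::-1])
    print(n,{k:np.round(v,4).tolist() for k,v in c.items() if k!='color'})
E
```

```text
pics
0.0 [ 0.26318016 -0.62114678  0.25259722] [[-0.921 -0.001  0.39 ]
 [-0.39   0.001 -0.921]
 [ 0.    -1.    -0.001]] 0.08559684619838116 [-0.36293783  0.04401113 -0.38357825]
top {'fx': 599.2597, 'fy': 599.2597, 'cx': 320.5053, 'cy': 229.8523, 'dist_coeffs': [-0.1751, 0.0, 0.0, 0.0, 0.0], 'origin': [0.4653, -0.0618, 1.1023], 'attitude': [[0.0062, -0.9952, 0.0974], [-0.9999, -0.005, 0.0127], [-0.0122, -0.0974, -0.9952]]}
side {'fx': 578.1688, 'fy': 578.1688, 'cx': 325.265, 'cy': 238.6654, 'dist_coeffs': [0.0569, 0.0, 0.0, 0.0, 0.0], 'origin': [0.2673, 0.7122, 0.5938], 'attitude': [[-0.9325, -0.1926, 0.3057], [-0.3611, 0.5212, -0.7732], [-0.0104, -0.8314, -0.5556]]}
wrist {'fx': 333.9772, 'fy': 333.9772, 'cx': 317.6973, 'cy': 240.7479, 'dist_coeffs': [0.0077, 0.0, 0.0, 0.0, 0.0], 'tool_from_camera': [[0.0011, 0.9543, 0.2988, -0.0773], [-0.0001, -0.2988, 0.9543, -0.1215], [1.0, -0.0011, -0.0002, 0.0009], [0.0, 0.0, 0.0, 1.0]]}
```

View pics/top0.png

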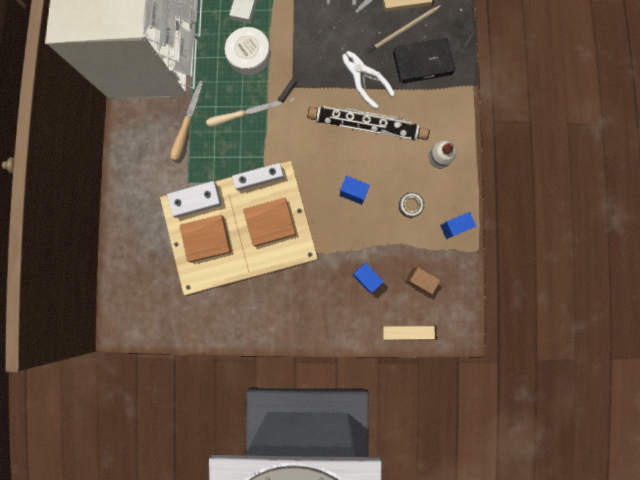

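View pics/side0.png

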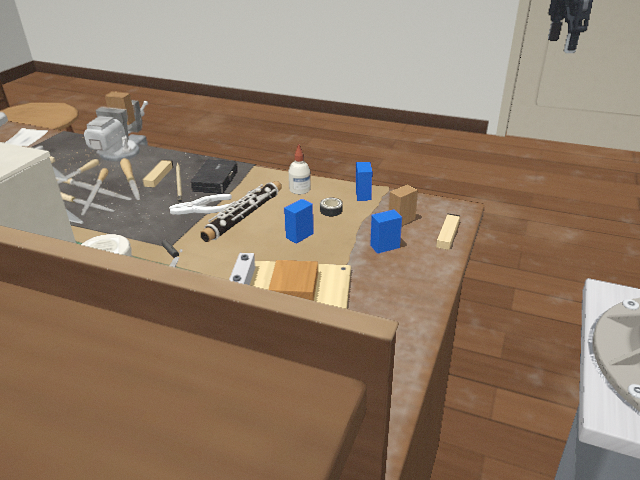

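View pics/wrist0.png

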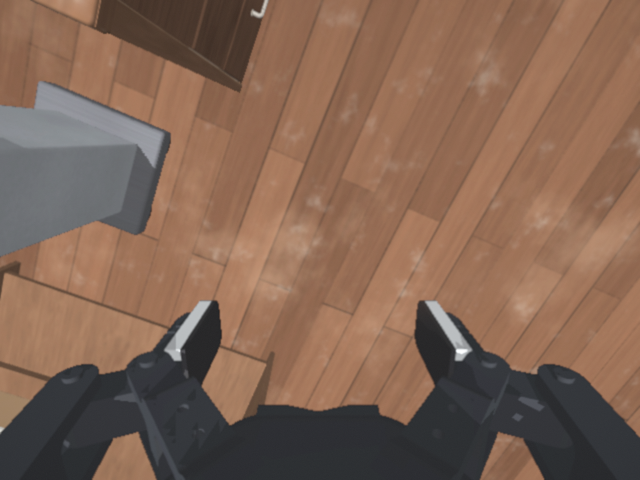

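The top view shows the brown block at (424,281), blue blocks at (369,278), (354,189) and (459,224), and the board at about (240,230). The stop at (258,177) looks thin and the one at (193,199) deep. I'll measure these.

```bash
cat > h.py <<'E'
import numpy as np,cv2
from plant import r
def K(c): return np.array([[c['fx'],0,c['cx']],[0,c['fy'],c['cy']],[0,0,1]])
def cam(name):
    s=r.sense(); c=r.capture(name)
    if name=='wrist':
        T=np.array(c['tool_from_camera']); R=np.array(s['eef_rot'])
        c['attitude']=R@T[:3,:3]; c['origin']=np.array(s['tcp_pos'])+R@T[:3,3]
    c['bgr']=np.ascontiguousarray(c['color'][:,:,::-1]); return c
def toplane(c,px,z):
    px=np.asarray(px,float).reshape(-1,1,2)
    n=cv2.undistortPoints(px,K(c),np.array(c['dist_coeffs']))[:,0]
    d=np.c_[n,np.ones(len(n))]@np.array(c['attitude']).T
    o=np.array(c['origin']); t=(z-o[2])/d[:,2]
    return o+t[:,None]*d
def proj(c,P):
    R=np.array(c['attitude']); t=-R.T@np.array(c['origin'])
    return cv2.projectPoints(np.asarray(P,float).reshape(-1,3),cv2.Rodrigues(R.T)[0],t,K(c),np.array(c['dist_coeffs']))[0][:,0]
def crop(c,x0,y0,x1,y1,k,name):
    cv2.imwrite(name,cv2.resize(c['bgr'][y0:y1,x0:x1],None,fx=k,fy=k,interpolation=cv2.INTER_CUBIC))
E
python3 - <<'E'
from h import *
c=cam('top')
a=cv2.resize(c['bgr'][150:305,150:330],None,fx=4,fy=4,interpolation=cv2.INTER_CUBIC)
cv2.imwrite('pics/board.png',a[:600])
crop(c,330,160,490,350,3,'pics/sp.png')
print(toplane(c,[[424,281]],.066),toplane(c,[[369,278],[354,189],[459,224]],.066),toplane(c,[[443,152]],.1),toplane(c,[[411,205],[409,333]],.018))
E
```

```text
[[ 0.47860443 -0.22825225  0.066     ]] [[ 0.48356255 -0.13278899  0.066     ]
 [ 0.63879979 -0.10673349  0.066     ]
 [ 0.57817456 -0.29101115  0.066     ]] [[ 0.69863058 -0.25837375  0.1       ]] [[ 0.61788307 -0.21327168  0.018     ]
 [ 0.38549698 -0.20849142  0.018     ]]
```

View pics/board.png

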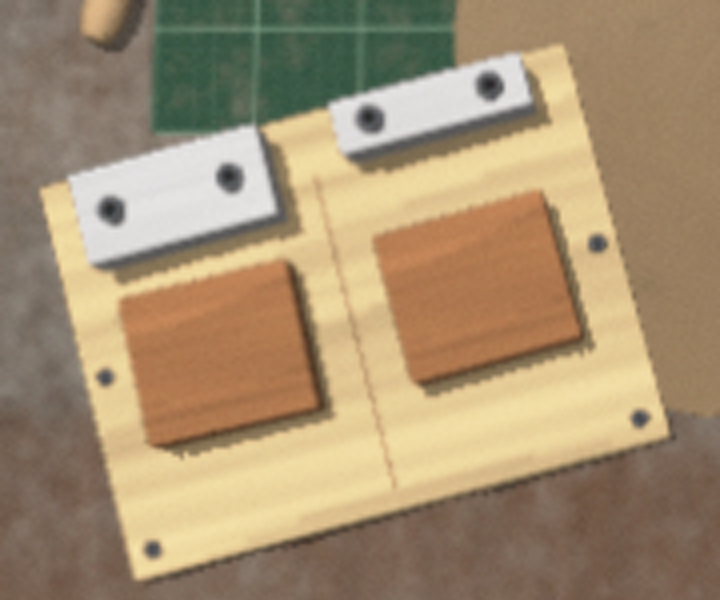

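View pics/sp.png

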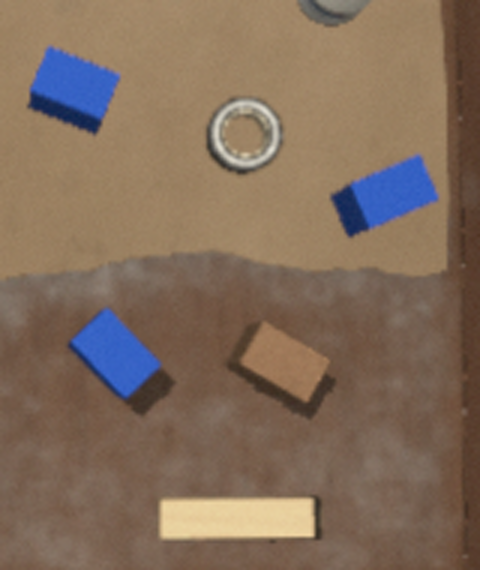

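Only one brown upright block, at (424,281); the other three of that shape are blue. The right bay, in front of the thin stop, has the wide gap. Next I fit contours.

```bash
cat > m.py <<'E'
from h import *
def rect(c,mask,z):
    cs,_=cv2.findContours(mask,cv2.RETR_EXTERNAL,cv2.CHAIN_APPROX_NONE)
    out=[]
    for k in cs:
        if cv2.contourArea(k)<150: continue
        P=toplane(c,k[:,0].astype(float),z)[:,:2]
        (x,y),(w,h),a=cv2.minAreaRect((P*1000).astype(np.float32))
        if w>h: w,h,a=h,w,a+90   # a = direction of the short side
        out.append((np.round(k[:,0].mean(0)),round(x,1),round(y,1),round(w,1),round(h,1),round((a+90)%180-90,1)))
    return out
E
python3 - <<'E'
from m import *
c=cam('top')
hsv=cv2.cvtColor(c['bgr'],cv2.COLOR_BGR2HSV)
for p in [(424,281),(417,276),(205,238),(270,222),(193,199),(258,177),(400,300),(300,255)]: print(p,hsv[p[1],p[0]])
def pm(x0,y0,x1,y1,lo,hi):
    m=np.zeros(hsv.shape[:2],np.uint8); m[y0:y1,x0:x1]=cv2.inRange(hsv,lo,hi)[y0:y1,x0:x1]; return m
t=pm(165,170,315,290,(5,115,120),(14,255,255)); print('tiles',rect(c,t,.036))
t=pm(160,160,300,230,(0,0,150),(180,40,255)); print('stops',rect(c,t,.042))
t=pm(400,260,450,303,(8,90,100),(18,255,255)); print('spacer',rect(c,t,.066))
b=pm(150,150,330,305,(15,60,100),(30,255,255)); b=cv2.morphologyEx(b,cv2.MORPH_CLOSE,np.ones((25,25)))
print('board',rect(c,b,.012))
E
```

```text
(424, 281) [ 14 114 156]
(417, 276) [ 14 115 158]
(205, 238) [ 12 140 173]
(270, 222) [ 13 141 175]
(193, 199) [ 10   3 229]
(258, 177) [  0   1 223]
(400, 300) [ 13  69 126]
(300, 255) [ 21  84 237]
tiles [(array([204., 238.]), 554.2, 161.1, 68.8, 79.7, 13.8), (array([269., 221.]), 584.8, 44.6, 68.8, 78.9, 15.9)]
stops [(array([193., 198.]), 626.1, 183.5, 44.2, 89.0, 15.5), (array([257., 175.]), 667.4, 66.8, 25.4, 89.5, 15.5)]
spacer [(array([426., 281.]), 478.6, -229.3, 72.6, 85.7, -0.2)]
board [(array([245., 234.]), 577.8, 101.9, 284.8, 333.6, 0.9), (array([177., 160.]), 699.6, 226.4, 23.1, 45.1, -87.8)]
```

Run:
```python
from m import *
c=cam('top')
hsv=cv2.cvtColor(c['bgr'],cv2.COLOR_BGR2HSV)
m=np.zeros(hsv.shape[:2],np.uint8); m[262:300,402:445]=cv2.inRange(hsv,(8,95,138),(18,255,255))[262:300,402:445]
m=cv2.morphologyEx(m,cv2.MORPH_OPEN,np.ones((5,5)))
print(rect(c,m,.066))
cv2.imwrite('pics/spm.png',cv2.resize(np.hstack([c['bgr'][255:310,390:460],cv2.cvtColor(m,cv2.COLOR_GRAY2BGR)[255:310,390:460]]),None,fx=5,fy=5))
s=r.sense(); d=np.array([.4786,-.229,.25])-s['tcp_pos']; print(d,np.array(s['eef_rot']).T@d*100, s['time_s'])
```

```text
[(array([425., 280.]), 480.2, -229.7, 27.3, 44.0, -30.1)]
[ 0.21532541  0.39239285 -0.00306954] [-35.1351158    0.31824277 -27.72883716] 0.3
```

View pics/spm.png

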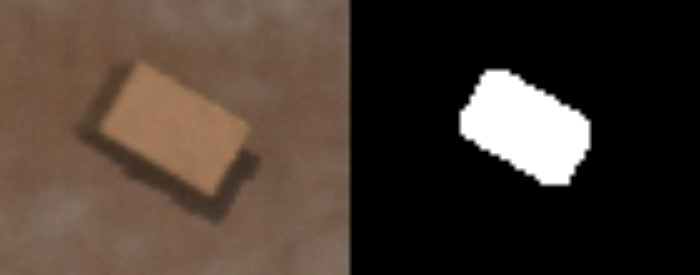

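The crop confirms a plain brown block at (425,280), yaw about -30°. Moving towards it.

```bash
python3 -m creep '[[[-4.5,0,-3.5],[0,0,0]],[[-4.5,0,-3.5],[0,0,0]],[[-4.5,0,-3.5],[0,0,0]],[[-4.5,0,-3.5],[0,0,0]],[[-4.5,0,-3.5],[0,0,0]]]' 1
```

```text
time_s: 0.92
tcp_pos: [0.4033, -0.3692, 0.2523]
eef_rot: [[-0.924, -0.001, 0.383], [-0.383, -0.001, -0.924], [0.001, -1.0, 0.001]]
contact_force: [2.2, -1.4, 0.3]
width: 0.0854
```

```bash
python3 -m creep '[[[0,0,0],[0,0.184,0]],[[0,0,0],[0,0.184,0]],[[0,0,0],[0,0.184,0]],[[0,0,0],[0,0.184,0]],[[0,0,0],[0,0.184,0]]]'
cat >> m.py <<'E'
def togo(p,ang,z):
    s=r.sense(); R=np.array(s['eef_rot']); d=np.array([p[0],p[1],z])-s['tcp_pos']
    a=np.degrees(np.arctan2(R[1,2],R[0,2])); e=(ang-a+90)%180-90
    print('t',s['time_s'],'tcp',np.round(s['tcp_pos'],4),'jaw',round(a,1),'cm',np.round(R.T@d*100,2),'turn_y rad',round(-np.radians(e),3),'ydir',np.round(R[:,1],3),'F',np.round(s['contact_force'],1),'w',round(s['width'],4))
E
python3 -c "
from m import *
togo((.4795,-.229),59.9,.25)"
```

```text
time_s: 1.55
tcp_pos: [0.4064, -0.364, 0.253]
eef_rot: [[-0.858, 0.001, -0.514], [0.514, -0.001, -0.858], [-0.001, -1.0, 0.0]]
contact_force: [-0.5, -0.5, -0.1]
width: 0.0852
t 1.55 tcp [ 0.4064 -0.364   0.253 ] jaw -120.9 cm [  0.68   0.29 -15.34] turn_y rad -0.015 ydir [ 0.001 -0.001 -1.   ] F [-0.5 -0.5 -0.1] w 0.0852
```

```bash
python3 -m creep '[[[0.2,1,-4],[0,-0.015,0]],[[0.2,1,-4],[0,0,0]],[[0.2,1,-4],[0,0,0]],[[0.1,1,-3.5],[0,0,0]],[[0,0,0],[0,0,0]]]'
python3 - <<'E'
from m import *
togo((.4795,-.229),59.9,.12)
c=cam('wrist'); cv2.imwrite('pics/w1.png',c['bgr'])
E
```

```text
time_s: 2.17
tcp_pos: [0.4811, -0.2234, 0.2122]
eef_rot: [[-0.863, 0.002, -0.505], [0.505, -0.002, -0.863], [-0.003, -1.0, 0.0]]
contact_force: [-0.2, 0.1, 0.5]
width: 0.0856
t 2.175 tcp [ 0.4811 -0.2234  0.2122] jaw -120.3 cm [-0.12  9.22  0.56] turn_y rad -0.004 ydir [ 0.002 -0.002 -1.   ] F [-0.2  0.1  0.5] w 0.0856
```

View pics/w1.png

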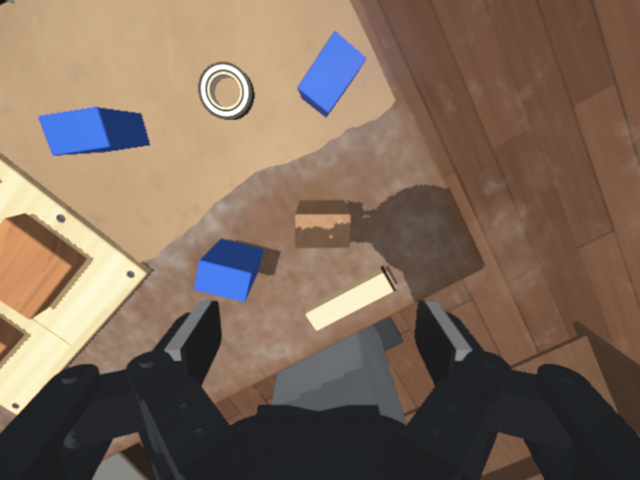

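The wrist view shows the spacer's lit top face at about x 295-351, y 213-247, in the shadow of the gripper; blue block at (228,270).

Run:
```python
from m import *
c=cam('wrist'); crop(c,270,180,380,270,7,'pics/w1c.png')
print(proj(c,[[.4795,-.229,.066]]))
P=toplane(c,[[295,214],[351,214],[351,247],[295,247]],.066);print(P.mean(0),P)
```

```text
[[322.77078601 232.68959182]]
[ 0.48085183 -0.23001192  0.066     ] [[ 0.50483714 -0.21739609  0.066     ]
 [ 0.48149954 -0.25698214  0.066     ]
 [ 0.45650443 -0.24323541  0.066     ]
 [ 0.48056618 -0.20243405  0.066     ]]
```

View pics/w1c.png

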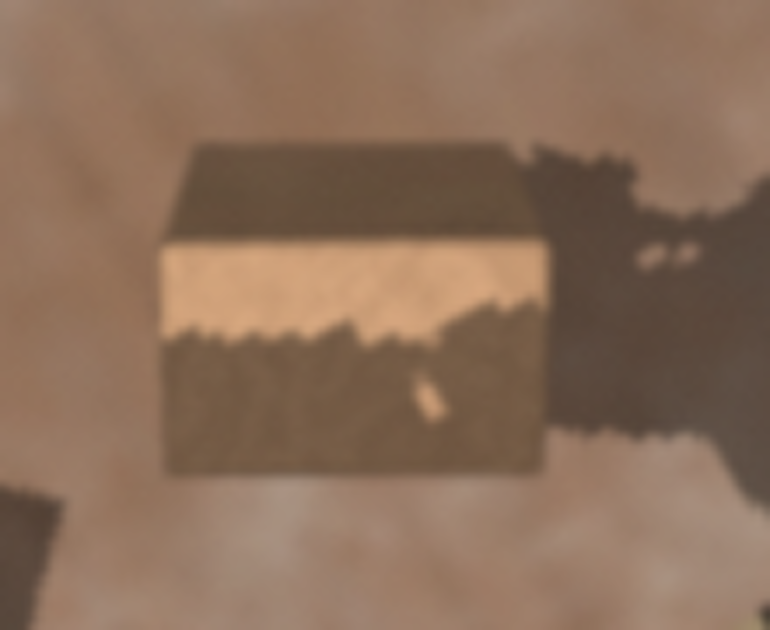

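```bash
python3 -c "
from m import *
togo((.4803,-.2297),59.9,.053)"
```

```text
t 2.275 tcp [ 0.4801 -0.226   0.2129] jaw -120.5 cm [-0.14 15.99  0.29] turn_y rad -0.008 ydir [ 0.002 -0.003 -1.   ] F [-0.5 -0.2  0.3] w 0.0857
```

```bash
python3 -m creep '[[[-0.1,1.5,0.3],[0,-0.008,0]],[[0,3.5,0],[0,0,0]],[[0,4,0],[0,0,0]],[[0,3,0],[0,0,0]],[[0,0.6,0],[0,0,0]]]'
python3 -c "
from m import *
togo((.4803,-.2297),59.9,.053)"
```

```text
time_s: 2.9
tcp_pos: [0.4773, -0.2358, 0.0821]
eef_rot: [[-0.862, 0.004, -0.506], [0.506, -0.005, -0.862], [-0.006, -1.0, 0.002]]
contact_force: [-0.5, -0.8, 0.2]
width: 0.0851
t 2.9 tcp [ 0.4773 -0.2358  0.0821] jaw -120.4 cm [ 0.06  2.9  -0.68] turn_y rad -0.006 ydir [ 0.004 -0.005 -1.   ] F [-0.5 -0.8  0.2] w 0.0851
```

```bash
python3 -m creep '[[[0.05,0,-0.7],[0,-0.006,-0.006]],[[0,0.5,0],[0,0,0]],[[0,1.2,0],[0,0,0]],[[0,1.0,0],[0,0,0]],[[0,0.2,0],[0,0,0]]]'
python3 -c "
from m import *
togo((.4803,-.2297),59.9,.053)"
```

```text
time_s: 3.52
tcp_pos: [0.4815, -0.2305, 0.0534]
eef_rot: [[-0.865, 0.002, -0.502], [0.502, -0.003, -0.865], [-0.003, -1.0, 0.002]]
contact_force: [-0.5, 0.4, -0.4]
width: 0.0853
t 3.525 tcp [ 0.4815 -0.2305  0.0534] jaw -120.1 cm [ 0.15  0.04 -0.01] turn_y rad -0.0 ydir [ 0.002 -0.003 -1.   ] F [-0.5  0.4 -0.4] w 0.0853
```

```bash
python3 -m creep '[[[0.1,0,0],[0,0,0]],[[0,0,0],[0,0,0]],[[0,0,0],[0,0,0]],[[0,0,0],[0,0,0]],[[0,0,0],[0,0,0]]]' -1
python3 -m creep '[[[0,0,0],[0,0,0]],[[0,-1,0],[0,0,0]],[[0,-2,0],[0,0,0]],[[0,-3,0],[0,0,0]],[[0,-3,0],[0,0,0]]]'
python3 - <<'E'
from m import *
togo((.637,.0585),105.5,.15)
c=cam('wrist'); cv2.imwrite('pics/w2.png',c['bgr'])
E
```

```text
time_s: 4.15
tcp_pos: [0.4809, -0.2301, 0.054]
eef_rot: [[-0.865, 0.002, -0.502], [0.502, -0.004, -0.865], [-0.004, -1.0, 0.002]]
contact_force: [-0.6, -0.9, -1.1]
width: 0.0452
time_s: 4.78
tcp_pos: [0.4795, -0.2293, 0.1464]
eef_rot: [[-0.865, -0.001, -0.502], [0.502, -0.002, -0.865], [-0.0, -1.0, 0.003]]
contact_force: [0.4, -0.3, -0.7]
width: 0.0454
t 4.775 tcp [ 0.4795 -0.2293  0.1464] jaw -120.1 cm [  0.82  -0.45 -32.8 ] turn_y rad -0.796 ydir [-0.001 -0.002 -1.   ] F [ 0.4 -0.3 -0.7] w 0.0454
```

View pics/w2.png

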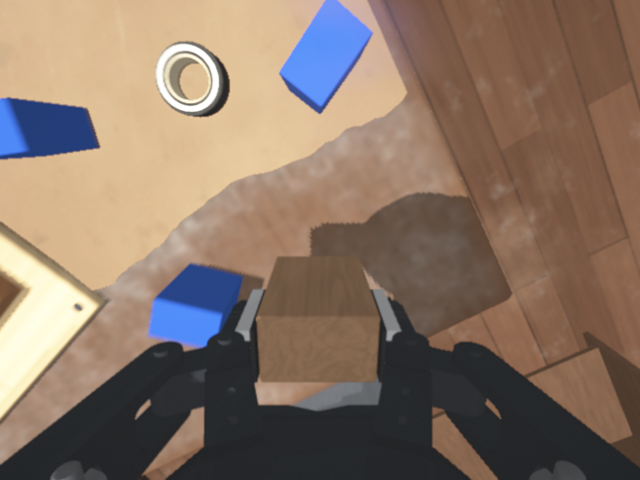

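Spacer gripped (45 mm) and lifted, upright at (320,320) in the view. Now carrying it over.

```bash
python3 -m creep '[[[0.2,-1,-4],[0,0,0]],[[0.2,-0.5,-5],[0,0,0]],[[0.2,0,-6],[0,0,0]],[[0,0,-6],[0,0,0]],[[0,0,-5],[0,0,0]]]'
python3 -m creep '[[[0.1,0,-4],[0,-0.1,0]],[[0,0,0],[0,-0.18,0]],[[0,0,0],[0,-0.18,0]],[[0,0,0],[0,-0.18,0]],[[0,0,0],[0,-0.15,0]]]'
python3 - <<'E'
from m import *
togo((.637,.0585),105.5,.15)
E
```

```text
time_s: 5.45
tcp_pos: [0.61, -0.0009, 0.1704]
eef_rot: [[-0.86, 0.009, -0.51], [0.51, -0.006, -0.86], [-0.011, -1.0, 0.001]]
contact_force: [0.3, -0.6, -1.5]
width: 0.0455
time_s: 6.08
tcp_pos: [0.6312, 0.0416, 0.1726]
eef_rot: [[-0.96, 0.011, 0.281], [-0.281, -0.005, -0.96], [-0.009, -1.0, 0.008]]
contact_force: [0.0, -0.4, -0.1]
width: 0.0451
t 6.075 tcp [0.6312 0.0416 0.1726] jaw -73.7 cm [-1.01  2.26 -1.48] turn_y rad 0.014 ydir [ 0.011 -0.005 -1.   ] F [ 0.  -0.4 -0.1] w 0.0451
```

```bash
python3 -m creep '[[[-0.5,0.5,-0.8],[-0.008,0.014,-0.009]],[[-0.5,0.6,-0.7],[0,0,0]],[[0,0.6,0],[0,0,0]],[[0,0.2,0],[0,0,0]],[[0,0,0],[0,0,0]]]'
python3 - <<'E'
from m import *
togo((.637,.0585),105.5,.15)
c=cam('wrist'); cv2.imwrite('pics/w3.png',c['bgr'])
c=cam('top'); crop(c,150,150,330,300,4,'pics/t3.png')
c=cam('side'); crop(c,200,180,400,330,4,'pics/s3.png')
E
```

```text
time_s: 6.7
tcp_pos: [0.637, 0.0602, 0.1524]
eef_rot: [[-0.966, -0.001, 0.259], [-0.259, 0.0, -0.966], [0.001, -1.0, -0.0]]
contact_force: [-0.1, 0.2, 0.2]
width: 0.0451
t 6.7 tcp [0.637  0.0602 0.1524] jaw -75.0 cm [0.04 0.24 0.17] turn_y rad -0.009 ydir [-0.001  0.    -1.   ] F [-0.1  0.2  0.2] w 0.0451
```

View pics/w3.png

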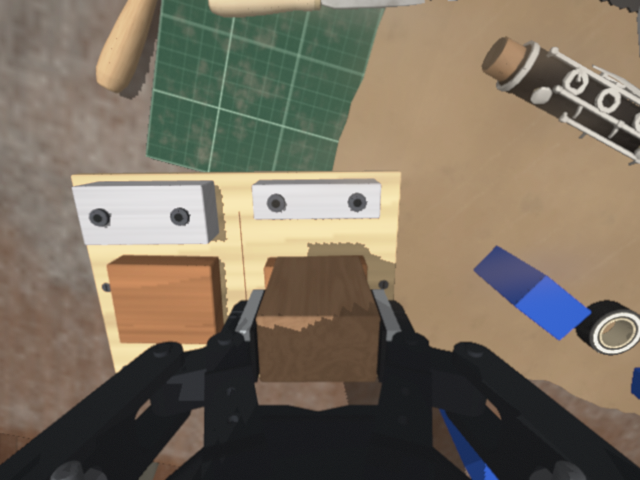

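View pics/s3.png

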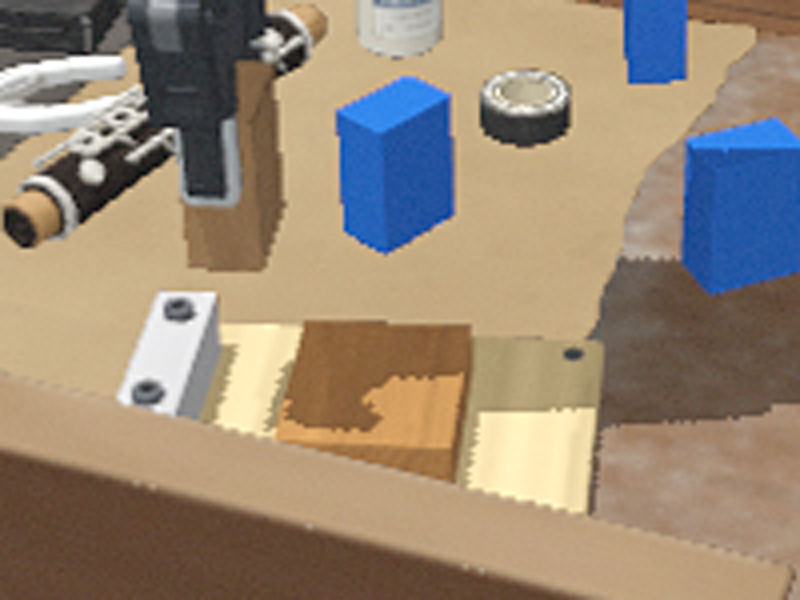

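Wrist view: shallow stop's front top edge at y≈218 (x 252-381), tile 2's back edge at y≈257 (x 265-368) and the spacer's back bottom edge at y≈257. I'll measure all three in board axes.

Run:
```python
from m import *
c=cam('wrist'); crop(c,240,170,400,290,5,'pics/w3c.png')
th=np.radians(15.5); u=np.array([np.cos(th),np.sin(th)]); v=np.array([-u[1],u[0]])
def f(px,z):
    P=toplane(c,px,z)[:,:2]; print(np.round(np.c_[P@u,P@v]*1000,1).tolist(), 'ang',np.degrees(np.arctan2(*(P[0]-P[1])[::-1])).round(2))
f([[253,218],[380,217]],.042)
f([[266,257],[367,257]],.036)
s=r.sense(); z=s['tcp_pos'][2]-.054; f([[278,257],[364,257]],z)
f([[257,330],[379,330]],z+.066)
print('tcp',np.array(s['tcp_pos'][:2])@u*1000,np.array(s['tcp_pos'][:2])@v*1000)
```

```text
[[652.1, -67.1], [651.9, -157.7]] ang 105.39
[[620.2, -73.7], [619.5, -150.3]] ang 104.93
[[643.2, -91.0], [642.7, -139.0]] ang 104.93
[[638.4, -90.4], [637.9, -136.1]] ang 104.93
tcp 630.0937527326194 -112.41705064050338
```

View pics/w3c.png

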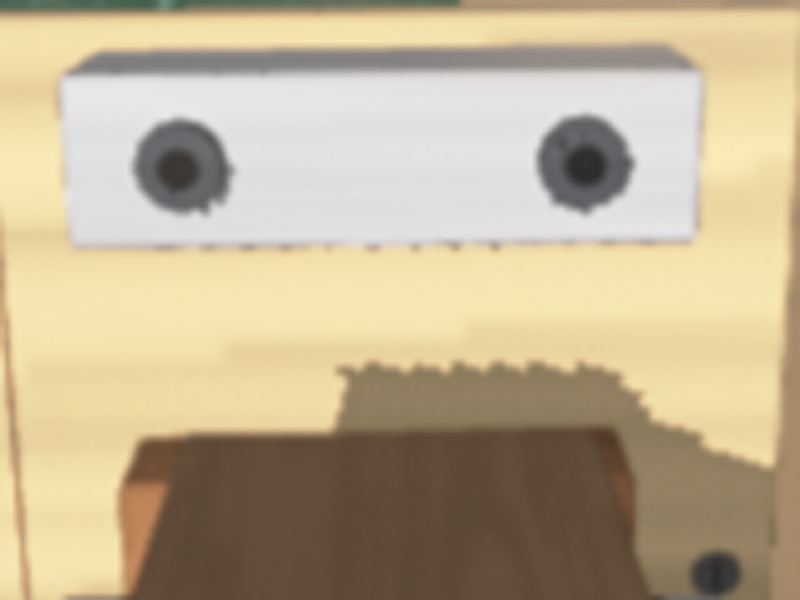

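View pics/t3.png

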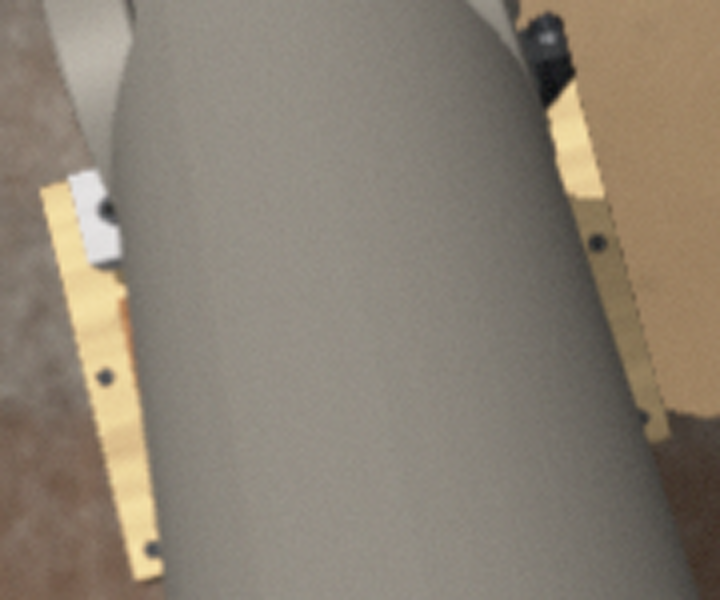

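Run:
```python
from m import *
c=cam('wrist')
th=np.radians(15.5); u=np.array([np.cos(th),np.sin(th)]); v=np.array([-u[1],u[0]])
def f(px,z):
    P=toplane(c,px,z)[:,:2]; print(np.round(np.c_[P@u,P@v]*1000,1).tolist(), 'ang',np.degrees(np.arctan2(*(P[0]-P[1])[::-1])).round(2))
f([[254.4,219.2],[379,218]],.042)
f([[264,266.4],[367,266.4]],.036)
f([[268,257.4],[363,256]],.012)
s=r.sense(); z=s['tcp_pos'][2]-.054; f([[278,257.2],[362.4,255.6]],z)
print('tcp',np.array(s['tcp_pos'][:2])@u*1000,np.array(s['tcp_pos'][:2])@v*1000,s['tcp_pos'])
g=640
```

```text
[[651.3, -68.0], [651.3, -157.0]] ang 105.49
[[612.6, -71.7], [611.8, -150.7]] ang 104.93
[[611.1, -71.3], [611.6, -150.7]] ang 105.83
[[643.1, -91.0], [643.6, -138.2]] ang 106.08
tcp 630.1000746557742 -112.40809800695453 [0.63722338 0.06006705 0.15296341]
```

```bash
python3 -m creep '[[[-0.2,0.5,0],[0,-0.005,0]],[[0,1.5,0],[0,0,0]],[[0,1.5,0],[0,0,0]],[[0,0.7,0],[0,0,0]],[[0,0,0],[0,0,0]]]'
python3 - <<'E'
from m import *
c=cam('wrist'); crop(c,240,150,400,270,5,'pics/w4c.png')
togo((.637,.0585),105.5,.15)
E
```

```text
time_s: 7.58
tcp_pos: [0.6387, 0.0604, 0.107]
eef_rot: [[-0.965, -0.002, 0.264], [-0.264, 0.0, -0.965], [0.001, -1.0, -0.001]]
contact_force: [-0.9, -1.0, 0.0]
width: 0.0454
t 7.625 tcp [0.6389 0.0603 0.1074] jaw -74.7 cm [ 0.23 -4.26  0.12] turn_y rad -0.004 ydir [-0.001  0.    -1.   ] F [-0.8 -0.6  0.4] w 0.0451
```

View pics/w4c.png

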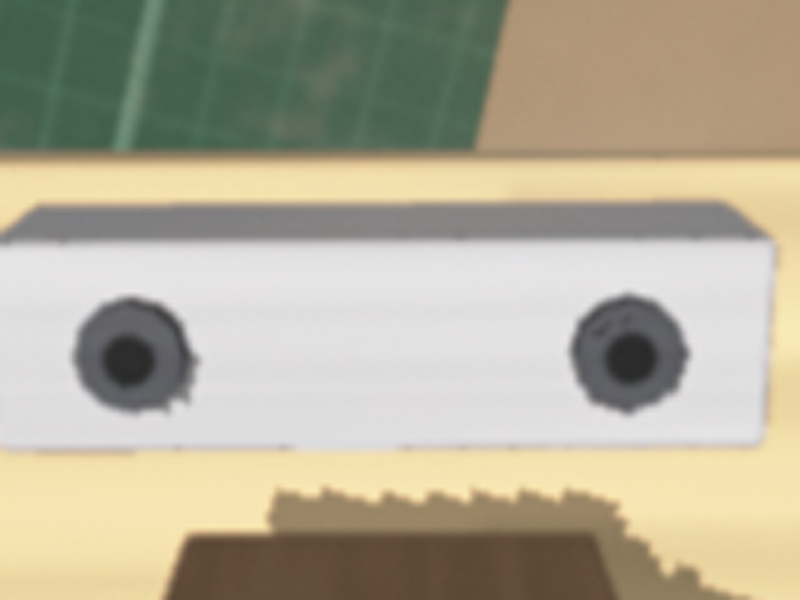

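Stop front edge at y≈239.5 and spacer's back bottom edge at y≈257 (x 278-359), clear of the stop.

```bash
cat >> m.py <<'E'
th=np.radians(15.5); u=np.array([np.cos(th),np.sin(th)]); v=np.array([-u[1],u[0]])
def f(c,px,z):
    P=toplane(c,px,z)[:,:2]; print(np.round(np.c_[P@u,P@v]*1000,1).tolist(), 'ang',np.degrees(np.arctan2(*(P[0]-P[1])[::-1])).round(2))
E
python3 - <<'E'
from m import *
c=cam('wrist')
f(c,[[254.4,239.8],[392,238.9]],.042)
s=r.sense(); z=s['tcp_pos'][2]-.054; f(c,[[278,257],[358.5,257]],z)
print('tcp',np.array(s['tcp_pos'][:2])@u*1000,np.array(s['tcp_pos'][:2])@v*1000)
E
```

```text
[[651.3, -76.3], [651.5, -156.8]] ang 105.61
[[644.9, -91.2], [644.7, -136.1]] ang 105.22
tcp 632.0070440783135 -112.59947944758436
```

```bash
python3 -m creep '[[[-0.1,0.5,0],[0,0.003,0]],[[0,1.2,0],[0,0,0]],[[0,1.2,0],[0,0,0]],[[0,0.7,0],[0,0,0]],[[0,0.1,0],[0,0,0]]]'
python3 - <<'E'
from m import *
c=cam('wrist'); crop(c,240,150,400,300,4,'pics/w5c.png')
c=cam('side'); crop(c,200,180,400,330,4,'pics/s5.png')
togo((.637,.0585),105.5,.066)
E
```

```text
time_s: 8.3
tcp_pos: [0.6404, 0.0607, 0.0687]
eef_rot: [[-0.965, 0.0, 0.26], [-0.26, 0.0, -0.965], [-0.0, -1.0, -0.0]]
contact_force: [-0.5, -0.0, -0.1]
width: 0.0452
t 8.4 tcp [0.6407 0.0608 0.0693] jaw -74.9 cm [0.41 0.33 0.12] turn_y rad -0.007 ydir [ 0.001  0.    -1.   ] F [ 0.6  0.5 -0.5] w 0.0451
```

View pics/w5c.png

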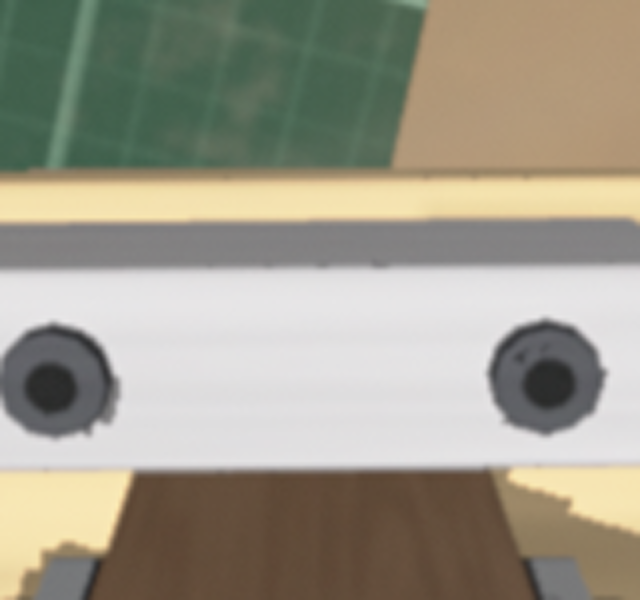

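View pics/s5.png

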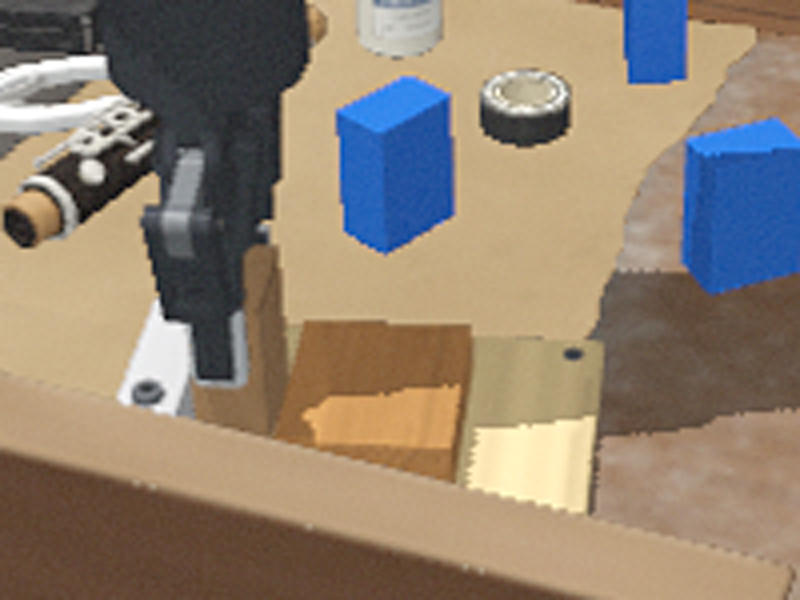

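The spacer is in the gap, clear of the stop and 3 mm above the board.

```bash
python3 -m creep '[[[0.05,0.2,0],[0,-0.004,0]],[[0,0.15,0],[0,0,0]],[[0,0,0],[0,0,0]],[[0,0,0],[0,0,0]],[[0,0,0],[0,0,0]]]'
```

```text
time_s: 9.02
tcp_pos: [0.6408, 0.0607, 0.0666]
eef_rot: [[-0.964, 0.003, 0.264], [-0.264, 0.001, -0.964], [-0.003, -1.0, 0.0]]
contact_force: [0.9, -0.9, -0.1]
width: 0.0453
```

```bash
python3 -m creep '[[[0.03,0.1,0],[0,0,-0.003]],[[0,0.1,0],[0,0,0]],[[0,0,0],[0,0,0]],[[0,0,0],[0,0,0]],[[0,0,0],[0,0,0]]]'
```

```text
time_s: 9.65
tcp_pos: [0.6408, 0.0606, 0.0658]
eef_rot: [[-0.964, 0.0, 0.264], [-0.264, -0.001, -0.964], [-0.0, -1.0, 0.001]]
contact_force: [-0.7, 0.1, -0.5]
width: 0.0451
```

```bash
python3 -m creep '[[[0,0.12,0],[0,0,0]],[[0,0.1,0],[0,0,0]],[[0,0,0],[0,0,0]],[[0,0,0],[0,0,0]],[[0,0,0],[0,0,0]]]'
```

```text
time_s: 10.28
tcp_pos: [0.6409, 0.0607, 0.0657]
eef_rot: [[-0.964, 0.0, 0.264], [-0.264, -0.001, -0.964], [-0.0, -1.0, 0.001]]
contact_force: [-1.1, -0.6, 1.3]
width: 0.0455
```

Descent has stopped (0.0657 m, slight upward force), so the spacer is standing on the board. Releasing.

```bash
python3 -m creep '[[[0,0,0],[0,0,0]],[[0,0,0],[0,0,0]],[[0,0,0],[0,0,0]],[[0,0,0],[0,0,0]],[[0,0,0],[0,0,0]]]' 0.8
python3 -m creep '[[[0,-1,0],[0,0,0]],[[0,-2,0],[0,0,0]],[[0,-3,0],[0,0,0]],[[0,-3,0],[0,0,0]],[[0,-2,0],[0,0,0]]]'
python3 - <<'E'
from m import *
c=cam('wrist'); cv2.imwrite('pics/w6.png',c['bgr'])
c=cam('side'); crop(c,200,180,400,330,4,'pics/s6.png')
togo((.637,.0585),105.5,.066)
E
```

```text
time_s: 10.9
tcp_pos: [0.6409, 0.0607, 0.0653]
eef_rot: [[-0.965, 0.0, 0.264], [-0.264, -0.001, -0.965], [0.0, -1.0, 0.001]]
contact_force: [-0.3, 1.3, 0.4]
width: 0.0769
time_s: 11.52
tcp_pos: [0.6407, 0.061, 0.1828]
eef_rot: [[-0.964, 0.001, 0.265], [-0.265, -0.001, -0.964], [-0.0, -1.0, 0.001]]
contact_force: [0.1, 0.2, -0.2]
width: 0.0768
t 11.625 tcp [0.6416 0.0612 0.1839] jaw -74.7 cm [ 0.56 11.79  0.13] turn_y rad -0.003 ydir [ 0.003 -0.    -1.   ] F [-0.3  1.2 -0.7] w 0.077
```

View pics/w6.png

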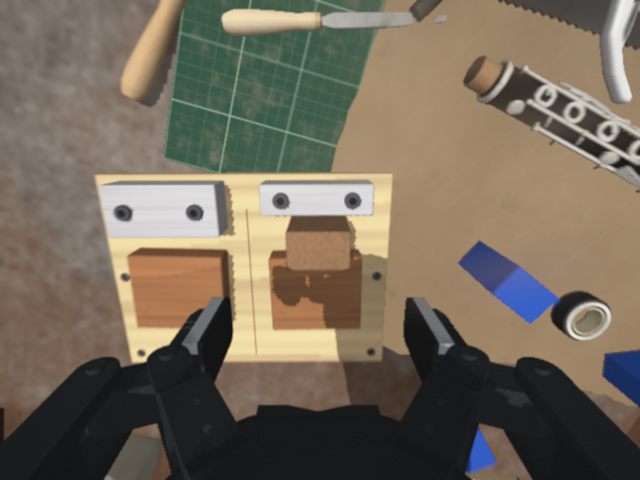

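View pics/s6.png

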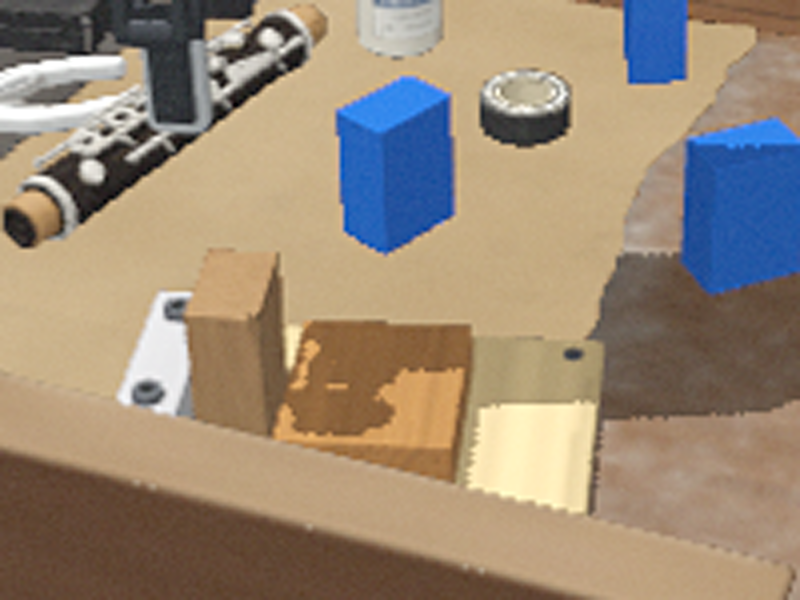

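Wrist and side views: the spacer stands free and upright at (318,245) between stop and tile. Now I move to the front of tile 2 with the fingers narrowed.

```bash
python3 -m creep '[[[2.5,0,0.1],[0,0,0]],[[3.5,0,0],[0,0,0]],[[3.5,0,0],[0,0,0]],[[2.2,0,0],[0,0,0]],[[0,0,0],[0,0,0]]]' -0.2
python3 - <<'E'
from m import *
togo((.5233,.0289),105.5,.038)
c=cam('wrist'); cv2.imwrite('pics/w7.png',c['bgr'])
E
```

```text
time_s: 12.25
tcp_pos: [0.5254, 0.0285, 0.186]
eef_rot: [[-0.964, 0.006, 0.265], [-0.265, -0.0, -0.964], [-0.006, -1.0, 0.002]]
contact_force: [1.0, 0.2, -0.2]
width: 0.0342
t 12.25 tcp [0.5254 0.0285 0.186 ] jaw -74.7 cm [ 0.27 14.8  -0.13] turn_y rad -0.003 ydir [ 0.006 -0.    -1.   ] F [ 1.   0.2 -0.2] w 0.0342
```

View pics/w7.png

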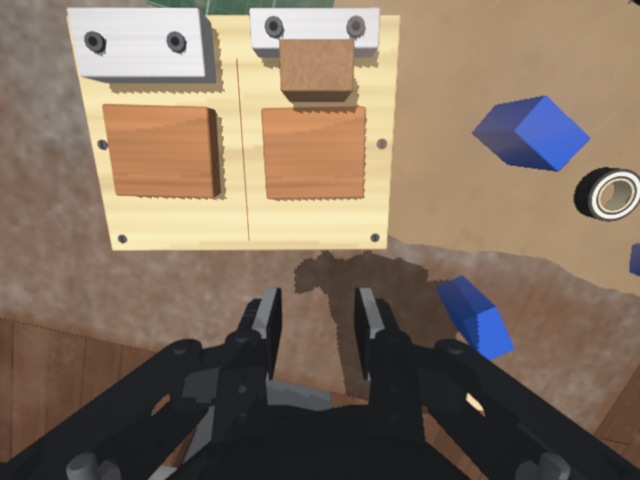

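Spacer (317,68), tile 2 front edge at y≈198 (x 264-366). Checking the front edge location.

Run:
```python
from m import *
c=cam('wrist')
print('tile2 front');f(c,[[264,199],[365,197]],.036)
print('board front');f(c,[[114,249],[387,248]],.012)
print('tile back');f(c,[[262,109],[365,106]],.036)
print('spacer top');f(c,[[280,40],[354,40]],.078);f(c,[[282,91],[353,90]],.078)
crop(c,240,0,400,120,5,'pics/w7c.png')
s=r.sense();print(np.array(s['tcp_pos'][:2])@u*1000,np.array(s['tcp_pos'][:2])@v*1000)
```

```text
tile2 front
[[544.1, -69.9], [545.5, -152.7]] ang 106.41
board front
[[493.6, 75.6], [493.4, -178.5]] ang 105.46
tile back
[[612.9, -72.0], [614.7, -150.1]] ang 106.85
spacer top
[[648.5, -91.4], [648.4, -136.3]] ang 105.32
[[620.1, -91.6], [620.6, -136.5]] ang 106.04
515.5265159260689 -112.7853299613944
```

View pics/w7c.png

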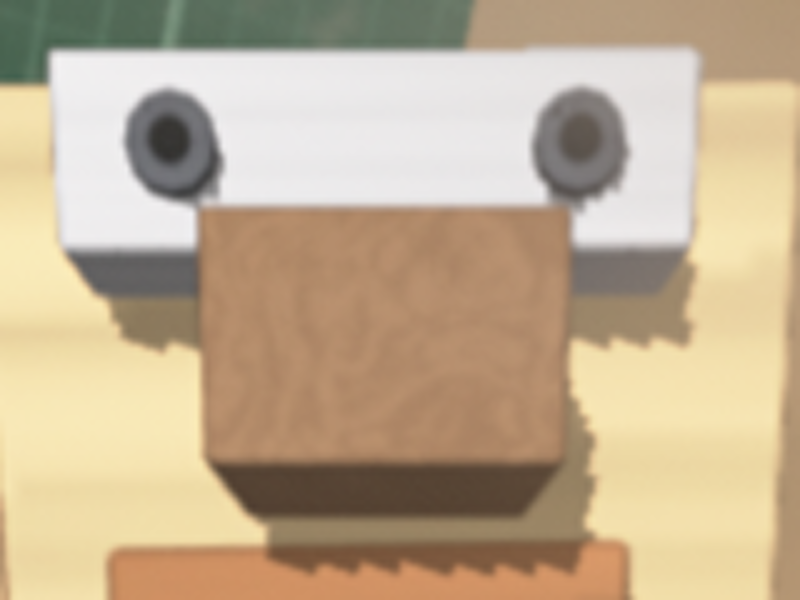

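The gap is right: spacer at 620-648.5 mm between the tile's back edge (613-614) and the stop face (651), in board x. Descending in front of the tile.

```bash
python3 -m creep '[[[0.3,1.5,-0.1],[0,-0.003,-0.006]],[[0,3,0],[0,0,0]],[[0,3.5,0],[0,0,0]],[[0,3,0],[0,0,0]],[[0,1,0],[0,0,0]]]'
python3 -c "
from m import *
togo((.5233,.0289),105.5,.038)"
```

```text
time_s: 12.98
tcp_pos: [0.5255, 0.0308, 0.0593]
eef_rot: [[-0.963, 0.0, 0.27], [-0.27, -0.0, -0.963], [0.0, -1.0, 0.0]]
contact_force: [-0.4, -0.0, 0.2]
width: 0.0342
t 12.975 tcp [0.5255 0.0308 0.0593] jaw -74.3 cm [0.26 2.13 0.13] turn_y rad 0.003 ydir [ 0. -0. -1.] F [-0.4 -0.   0.2] w 0.0342
```

```bash
python3 -m creep '[[[0.3,0.6,0.1],[0,0.003,0]],[[0,0.7,0],[0,0,0]],[[0,0.5,0],[0,0,0]],[[0,0.1,0],[0,0,0]],[[0,0,0],[0,0,0]]]'
python3 - <<'E'
from m import *
togo((.5233,.0289),105.5,.038)
c=cam('side'); crop(c,200,180,400,330,4,'pics/s8.png')
E
```

```text
time_s: 13.6
tcp_pos: [0.5238, 0.0293, 0.0403]
eef_rot: [[-0.964, 0.002, 0.267], [-0.267, -0.0, -0.964], [-0.002, -1.0, 0.0]]
contact_force: [0.1, 0.5, 0.6]
width: 0.0338
t 13.6 tcp [0.5238 0.0293 0.0403] jaw -74.5 cm [0.06 0.23 0.03] turn_y rad -0.0 ydir [ 0.002 -0.    -1.   ] F [0.1 0.5 0.6] w 0.0338
```

View pics/s8.png

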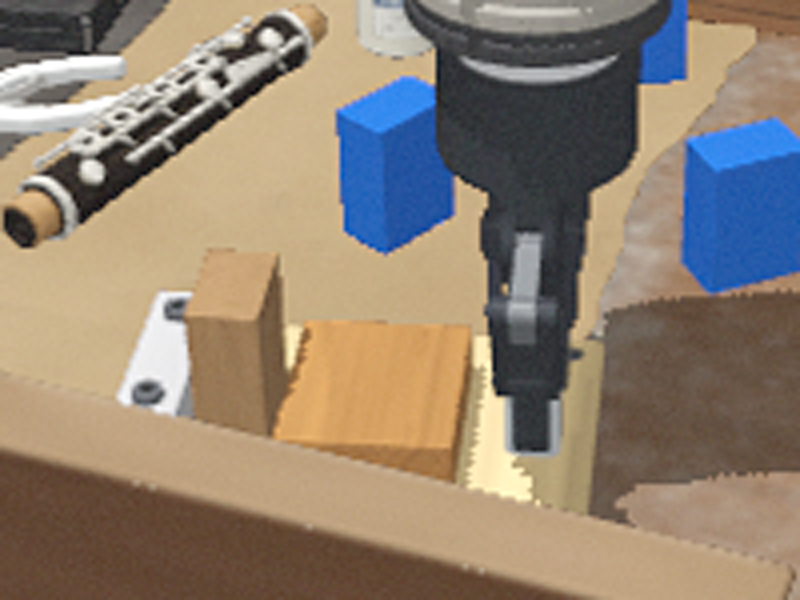

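The fingers are just above the board in front of the tile, clear of it. Advancing.

```bash
python3 -m creep '[[[-0.3,0.15,0],[0,0,-0.002]],[[-0.5,0,0],[0,0,0]],[[-0.5,0,0],[0,0,0]],[[-0.4,0,0],[0,0,0]],[[-0.2,0,0],[0,0,0]]]'
python3 -c "
from m import *
togo((.5233,.0289),105.5,.038)"
```

```text
time_s: 14.28
tcp_pos: [0.5437, 0.0348, 0.0393]
eef_rot: [[-0.964, 0.0, 0.267], [-0.267, -0.001, -0.964], [-0.0, -1.0, 0.001]]
contact_force: [-3.5, -0.5, 1.3]
width: 0.0341
t 14.275 tcp [0.5437 0.0348 0.0393] jaw -74.5 cm [2.13 0.13 0.02] turn_y rad -0.0 ydir [ 0.    -0.001 -1.   ] F [-3.5 -0.5  1.3] w 0.0341
```

```bash
python3 -m creep '[[[-0.2,0,0],[0,0,0]],[[-0.25,0,0],[0,0,0]],[[-0.2,0,0],[0,0,0]],[[-0.1,0,0],[0,0,0]],[[0,0,0],[0,0,0]]]'
python3 - <<'E'
from m import *
togo((.5233,.0289),105.5,.038)
c=cam('wrist'); cv2.imwrite('pics/w9.png',c['bgr'])
E
```

```text
time_s: 14.9
tcp_pos: [0.5501, 0.0364, 0.039]
eef_rot: [[-0.964, -0.002, 0.267], [-0.267, -0.001, -0.964], [0.003, -1.0, 0.001]]
contact_force: [-3.7, -0.1, 2.3]
width: 0.0345
t 14.9 tcp [0.5501 0.0364 0.039 ] jaw -74.5 cm [2.79 0.11 0.01] turn_y rad -0.001 ydir [-0.002 -0.001 -1.   ] F [-3.7 -0.1  2.3] w 0.0345
```

View pics/w9.png

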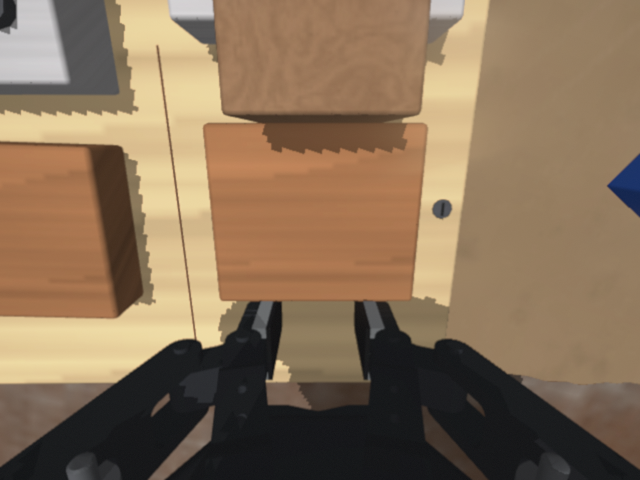

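Both fingertips ((265,302), (370,302)) touch the tile's front edge square; the tile is nearly at the spacer.

```bash
python3 -m creep '[[[-0.15,0,0],[0,0,0]],[[-0.15,0,0],[0,0,0.002]],[[-0.15,0,0],[0,0,0]],[[-0.15,0,0],[0,0,0]],[[-0.15,0,0],[0,0,0]]]'
python3 - <<'E'
from m import *
togo((.5233,.0289),105.5,.038)
c=cam('wrist'); cv2.imwrite('pics/w10.png',c['bgr'])
E
```

```text
time_s: 15.58
tcp_pos: [0.5503, 0.0364, 0.0378]
eef_rot: [[-0.964, -0.014, 0.266], [-0.266, -0.005, -0.964], [0.015, -1.0, 0.001]]
contact_force: [-10.7, -2.9, 10.3]
width: 0.0339
t 15.575 tcp [0.5503 0.0364 0.0378] jaw -74.6 cm [2.8  0.03 0.  ] turn_y rad -0.001 ydir [-0.014 -0.005 -1.   ] F [-10.7  -2.9  10.3] w 0.0339
```

View pics/w10.png

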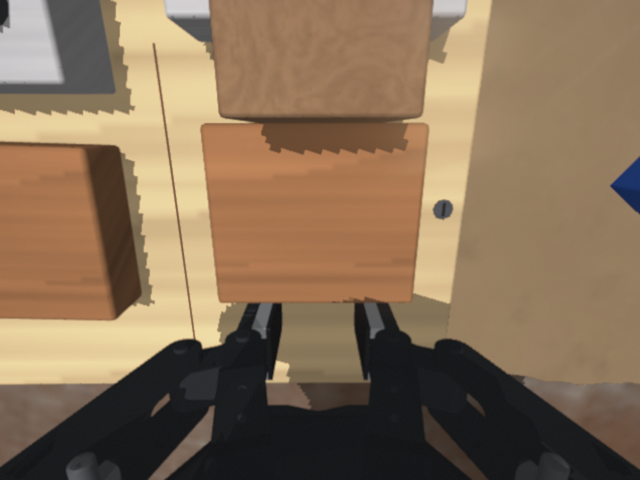

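The tool stalled with about 11 N forward and 10 N upward. Checking whether the stack is closed.

Run:
```python
from m import *
c=cam('side'); crop(c,210,220,350,310,5,'pics/s11.png')
c=cam('wrist'); crop(c,190,0,450,150,3,'pics/w11c.png')
print('tile front/back');f(c,[[219,302],[412,302]],.036);f(c,[[203,124],[427,124]],.036)
print('spacer front top');f(c,[[221,115],[420,115]],.078)
togo((.5233,.0289),105.5,.038)
```

```text
tile front/back
[[552.6, -72.4], [552.4, -151.4]] ang 105.32
[[621.4, -73.4], [621.2, -150.6]] ang 105.38
spacer front top
[[622.5, -91.2], [622.4, -135.8]] ang 105.37
t 15.725 tcp [0.5503 0.0363 0.0378] jaw -74.6 cm [ 2.8   0.02 -0.  ] turn_y rad -0.001 ydir [-0.014 -0.005 -1.   ] F [-11.9  -1.4   8.7] w 0.0343
```

View pics/s11.png

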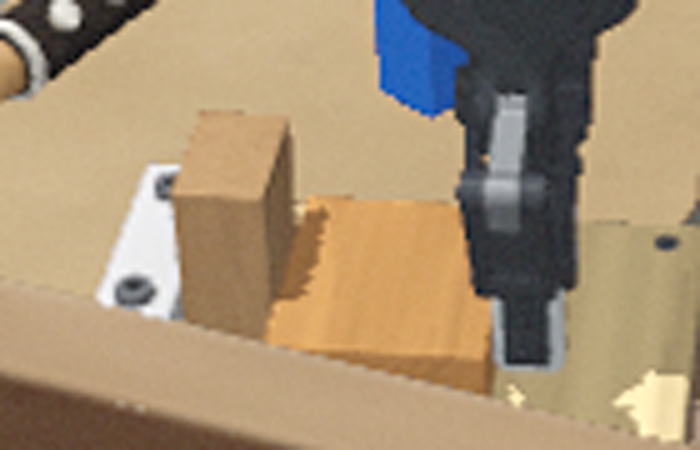

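View pics/w11c.png

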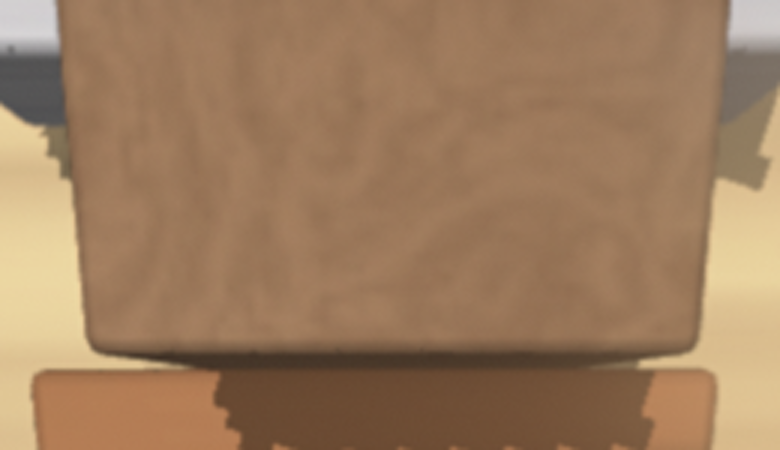

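The measurements say the stack is closed: spacer front at 622.4, so its back is at 651.4, equal to the stop face, and the tile's back is at 621.3. I'll take out the small tilt and downward load and press more firmly.

```bash
python3 -m creep '[[[-0.15,-0.05,0],[0,0,0.008]],[[-0.2,-0.05,0],[0,0,0.01]],[[-0.2,-0.05,0],[0,0,0.01]],[[-0.25,-0.03,0],[0,0,0.01]],[[-0.25,-0.03,0],[0,0,0.01]]]'
python3 - <<'E'
from m import *
togo((.5233,.0289),105.5,.038)
E
```

```text
time_s: 16.35
tcp_pos: [0.5501, 0.0363, 0.0373]
eef_rot: [[-0.964, 0.013, 0.266], [-0.266, 0.002, -0.964], [-0.013, -1.0, 0.002]]
contact_force: [-17.4, -3.4, 15.0]
width: 0.0345
t 16.35 tcp [0.5501 0.0363 0.0373] jaw -74.6 cm [ 2.78 -0.11 -0.  ] turn_y rad -0.002 ydir [ 0.013  0.002 -1.   ] F [-17.4  -3.4  15. ] w 0.0345
```

```bash
python3 -m creep '[[[-0.2,-0.15,0],[0,0,0]],[[-0.2,-0.15,0],[0,0,-0.005]],[[-0.25,-0.15,0],[0,0,-0.005]],[[-0.25,-0.1,0],[0,0,0]],[[-0.3,-0.1,0],[0,0,0]]]'
python3 - <<'E'
from m import *
togo((.5233,.0289),105.5,.038)
c=cam('wrist'); cv2.imwrite('pics/w12.png',c['bgr'])
print('tile front/back');f(c,[[219,302],[412,302]],.036)
togo((.5233,.0289),105.5,.038)
E
```

```text
time_s: 16.98
tcp_pos: [0.5504, 0.0363, 0.0391]
eef_rot: [[-0.964, -0.019, 0.265], [-0.265, -0.007, -0.964], [0.02, -1.0, 0.001]]
contact_force: [-14.4, -3.4, -1.7]
width: 0.0343
t 16.975 tcp [0.5504 0.0363 0.0391] jaw -74.6 cm [ 2.81  0.17 -0.  ] turn_y rad -0.002 ydir [-0.019 -0.007 -1.   ] F [-14.4  -3.4  -1.7] w 0.0343
tile front/back
[[552.0, -72.0], [551.7, -151.8]] ang 105.28
t 17.025 tcp [0.5504 0.0363 0.0391] jaw -74.6 cm [ 2.8   0.17 -0.01] turn_y rad -0.002 ydir [-0.02  -0.007 -1.   ] F [-13.6  -3.3  -2.8] w 0.0344
```

View pics/w12.png

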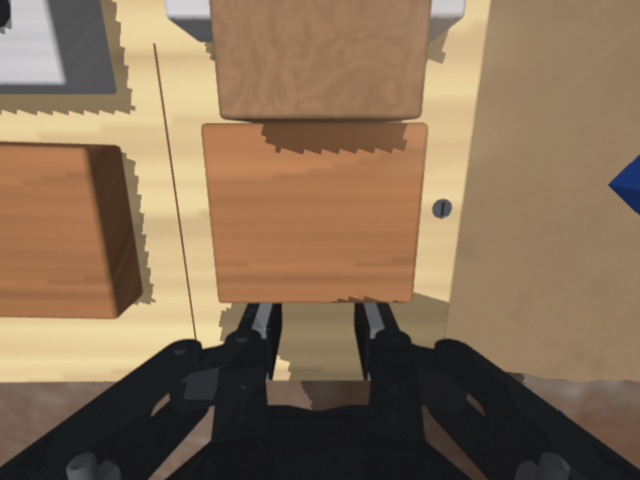

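Tile, spacer and stop are together, with no vertical load. One more call to make the press firmer.

```bash
python3 -m creep '[[[-0.3,-0.05,0],[0,0,0.005]],[[-0.35,-0.05,0],[0,0,0.005]],[[-0.35,-0.05,0],[0,0,0.005]],[[-0.35,-0.05,0],[0,0,0.005]],[[-0.35,-0.05,0],[0,0,0.005]]]'
python3 - <<'E'
from m import *
togo((.5233,.0289),105.5,.038)
c=cam('side'); crop(c,200,180,400,330,4,'pics/s13.png')
c=cam('wrist'); crop(c,190,0,450,190,3,'pics/w13.png')
togo((.5233,.0289),105.5,.038)
E
```

```text
time_s: 17.65
tcp_pos: [0.5505, 0.0363, 0.037]
eef_rot: [[-0.964, -0.028, 0.265], [-0.265, -0.01, -0.964], [0.029, -1.0, 0.002]]
contact_force: [-24.3, -4.7, 21.6]
width: 0.034
t 17.65 tcp [0.5505 0.0363 0.037 ] jaw -74.6 cm [ 2.82 -0.02 -0.01] turn_y rad -0.002 ydir [-0.028 -0.01  -1.   ] F [-24.3  -4.7  21.6] w 0.034
t 17.75 tcp [0.5505 0.0363 0.037 ] jaw -74.6 cm [ 2.82 -0.02 -0.01] turn_y rad -0.002 ydir [-0.027 -0.01  -1.   ] F [-23.4  -4.3  19.1] w 0.0346
```

View pics/s13.png

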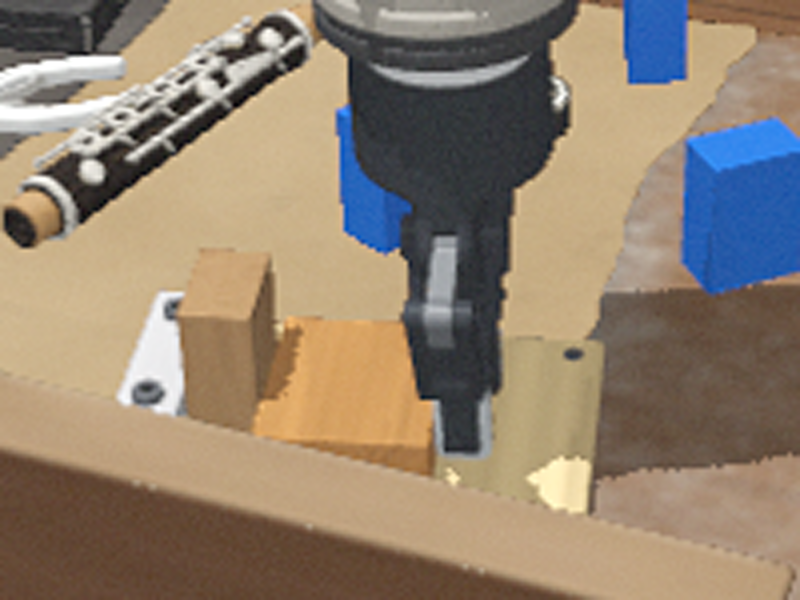

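View pics/w13.png

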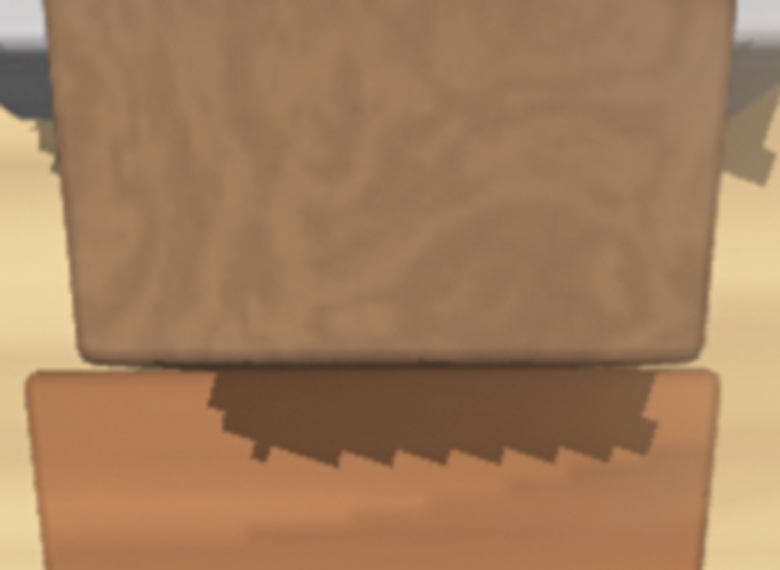

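```bash
python3 -m creep '[[[-0.25,-0.15,0],[0,0,0.005]],[[-0.25,-0.12,0],[0,0,0.005]],[[-0.25,-0.12,0],[0,0,0.005]],[[-0.25,-0.12,0],[0,0,0.005]],[[-0.25,-0.12,0],[0,0,0.005]]]'
python3 -c "
from m import *
togo((.5233,.0289),105.5,.038)"
```

```text
time_s: 18.38
tcp_pos: [0.5504, 0.0363, 0.0383]
eef_rot: [[-0.964, -0.027, 0.265], [-0.265, -0.009, -0.964], [0.029, -1.0, 0.002]]
contact_force: [-12.5, -3.5, -1.6]
width: 0.034
t 18.375 tcp [0.5504 0.0363 0.0383] jaw -74.6 cm [ 2.81  0.11 -0.  ] turn_y rad -0.002 ydir [-0.027 -0.009 -1.   ] F [-12.5  -3.5  -1.6] w 0.034
```

```bash
python3 -m creep '[[[-0.25,-0.1,0],[0,0,0.005]],[[-0.3,-0.1,0],[0,0,0.005]],[[-0.35,-0.1,0],[0,0,0.005]],[[-0.4,-0.1,0],[0,0,0.005]],[[-0.4,-0.1,0],[0,0,0.005]]]'
python3 - <<'E'
from m import *
togo((.5233,.0289),105.5,.038)
c=cam('wrist'); cv2.imwrite('pics/w14.png',c['bgr'])
togo((.5233,.0289),105.5,.038)
E
```

```text
time_s: 19.0
tcp_pos: [0.5506, 0.0363, 0.0371]
eef_rot: [[-0.964, -0.035, 0.264], [-0.264, -0.011, -0.964], [0.037, -0.999, 0.002]]
contact_force: [-25.1, -5.6, 19.1]
width: 0.0341
t 19.0 tcp [0.5506 0.0363 0.0371] jaw -74.7 cm [ 2.83  0.01 -0.01] turn_y rad -0.003 ydir [-0.035 -0.011 -0.999] F [-25.1  -5.6  19.1] w 0.0341
t 19.05 tcp [0.5506 0.0363 0.0371] jaw -74.7 cm [ 2.83  0.02 -0.01] turn_y rad -0.003 ydir [-0.036 -0.011 -0.999] F [-22.9  -4.7  16.6] w 0.0345
```

View pics/w14.png

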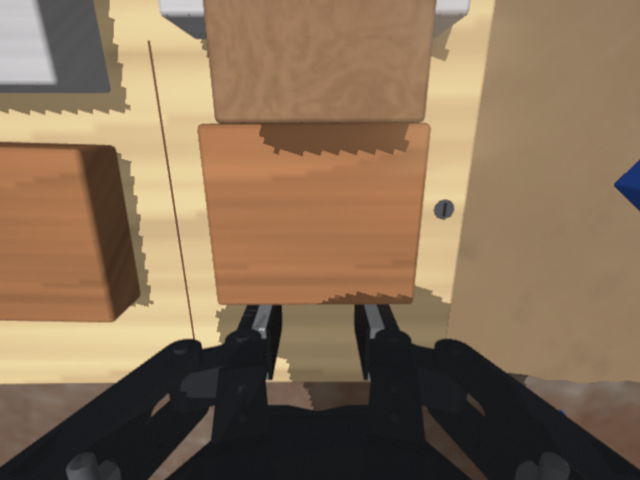

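The tile is square and flush against the spacer and stop, and a steady 23-25 N forward push is held. Tile 1 was never touched. One last check of the other objects, then I hand in.

Run:
```python
from m import *
c=cam('top'); cv2.imwrite('pics/t15.png',c['bgr'])
a=cv2.imread('pics/top0.png'); d=cv2.absdiff(a,c['bgr']).max(2)
for n,(x0,y0,x1,y1) in dict(glue=(428,135,460,170),tape=(396,190,428,220),block=(378,322,440,344),tile1=(175,212,200,265)).items(): print(n,(d[y0:y1,x0:x1]>40).mean())
s=r.sense();print(s['time_s'],np.round(s['contact_force'],1)); print(r.job_done())
```

```text
glue 0.0008928571428571428
tape 0.0
block 0.10190615835777127
tile1 0.018867924528301886
19.1 [-24.5  -4.7  14.5]
the job is handed in; nothing more can be done
None
```

View pics/t15.png

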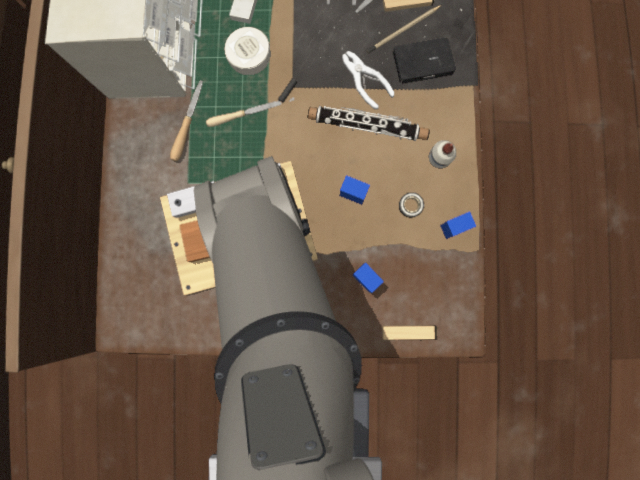

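I stood the brown spacer upright in the right bay, in the gap of about 39 mm before the shallow stop, and let go of it. I then pushed tile 2 from its front edge with both fingertips until the stack closed. I handed the job in at 19.1 s, still pressing.

- **Flushness:** before the final press, the wrist camera put the spacer's back at the stop face (651.4 mm along the board) to within the roughly 1 mm measuring error. The tile's back and the spacer's front differed by 1.1 mm. After that the tool did not advance under rising force, and the last wrist view shows the tile square against the spacer.
- **Push:** about 25 N forward at hand-in. There is also about 15 N of downward load, which I could not remove without weakening the push; the total is about 29 N. The tool leans about 2°.
- **Other objects:** glue, tape and tile 1 show no real change from the first top view. The sanding block's patch differs by 10%; I put that down to the arm's shadow, as its position at (409,333) looks the same.

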